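# Zero the spring tester, draw the spring to its check length and hold

## Robot

A 6-joint arm with a two-finger parallel gripper is mounted at the origin on the work surface. World frame = base frame: x ahead of the robot, y to its left, z up, the work surface at z = 0. Lengths are in m, angles in rad, forces in N, time in s.
With the tool pointing down it reaches from about 0.35 to 0.975 m from the base axis. Payload 4.9 kg.
Tool frame: the origin (TCP) lies on the front face of the gripper's body, between the roots of the fingers; the fingertips stand ctrl.tip_extent ahead of it and the grasp point (between the pads) lies 54 mm ahead of it (ctrl.tip_extent is the distance from the TCP to the fingertips, in m); z points along the fingers, y is the line along which they close (so a half turn about z gives the same grasp; the last joint's range is limited). The gripper opens to 85 mm and grips with 20 to 120 N. Pads are 22 mm wide; open, the fingers measure 114 mm over their backs; the gripper's body (76 mm by 85 mm) begins 54 mm behind the grasp point. The pads swing forward as they close: fully open they stand 13 mm farther back than shut.
Start: joints at [1.115, 0.053, 1.613, -0, 1.476, -0.119], TCP at [0.207, 0.59, 0.304] pointing down, gripper open.
Joint ranges: [-3.01, 3.01], [-1.01, 2.22], [0.06, 2.58], [-1.02, 4.17], [0.09, 2.62], [-3.14, 3.14]. Speed limits (rad/s): [2.57, 2.57, 3.14, 3.14, 3.14, 3.14].

## Interface

Orientations are given as a rotation vector (axis times angle).
In Python, from station import ctrl gives the robot as it stands.
- The arm moves only by the tool apply_moves, never from a script. Its argument "rows" is one flat list of numbers, 6 for each row, row after row: the shift along the tool's x, y, z normalised to -1 to 1, where 1 is 0.6 m, then the turn, a rotation vector about the tool's x, y, z normalised to -1 to 1, where 1 is 90 degrees. A call has 1 to 20 rows; each row is the pose to reach, as a shift and turn from the pose commanded when the call began, along the tool's axes at that moment; what a row does not reach only later rows make up. A row lasts 1/10 s, in which the tool goes at most 50 mm and 8.59 degrees, less where a joint would pass 70% of its speed; a pose out of reach is approached as far as the arm can. A call with a number of a shift or a turn outside -1 to 1 is refused whole. A call with a gripper value outside its range is refused whole. "grip" is the opening, from 0 (shut) to 1 (fully open), set as the call begins (left out, the last holds). The fingers move at their own pace and stop on an object; "grip_force" is the grip in N (left out, the last holds). Time passes only in rows, so rows that repeat a pose let the fingers close. It gives the time, the measured TCP pose, the force, the opening and the grip force at its end, in the units of the state.
- ctrl.get_obs(): the state, without advancing time (a new reading comes with each control period).
- ctrl.get_image(name): name is "scene" or "top" or "wrist"; returns (picture, depth): 384x512x3 uint8, blue, green, red; 384x512 float32, m along the optical axis (not along the pixel's ray), 0 where there is no reading.
- ctrl.camera_model(name): a dict with "mtx" (3x3 intrinsics, pixels), "k1" (the pictures are not rectified: a ray, as slopes to the right and down, at radius r is drawn at 1 + k1 r^2 times it, then the intrinsics apply), "R" (3x3) and "t" (3): a world point X has camera coordinates R X + t; the wrist camera has in their place "tool_from_camera" (4x4, takes a point from camera to tool coordinates, whose origin is the TCP and whose axes are the flange's). Camera axes: x right, y down, z forward; pixel columns grow to the right and rows downward; lengths in m; the calibration is good to about 2 mm. A picture is of the moment at which its call begins: read the wrist's pose just before it. camera_model takes no time and is no camera call.
- ctrl.finish_job(): hands the job in; it is judged then, once.
The state is a dict: "t": time; "q": joint angles; "dq": joint speeds; "effort": joint torques, N m; "tool_pos": TCP position; "tool_rot": TCP orientation; "contact_force": force on the tool from outside, world axes, zero at the start; "wrist_torque": the same for the moment, N m; "opening": finger opening in m; "grip_force": force on a finger pad.
Only numpy, scipy, OpenCV 4.12 (cv2) and the standard library are available. Lean on these libraries where they do the work, as an engineer would, in place of code of your own. Each camera call takes 0.05 s, during which the arm holds its last target. There are 200 camera calls.

## Task

Check the spring on the bench tester: first, with the carriage still at rest, zero the force gauge by pressing its large round key and letting it come up again. Then take the carriage by its handle, draw the spring out until the carriage's pointer stands level with the length marker on the rule, without overstretching it past the marker, and finish while still holding it steadily there by the handle for the reading; do not shift the marker or the other things on the table.

Things in the scene. Friction and masses are not known exactly. Their poses are not given: they have to be found in the camera images.
- rig: Bench spring tester, fixed on the table: grey base 400 x 116 mm, 18 mm high. Origin: centre of its underside; z up, x along the base from the carriage end (-x) to the force gauge end (+x). The carriage slides along the rig's -x only. A white rule, graduated every 5 mm, lies along the -y edge at z 36 mm; the spring's axis is at y 12, z 52 mm. Gauge: pale box 146 x 70 mm, x 37 to 183 mm, face up.
- zero_key_top (a point): Centre of the top of the zero key: the one large round grey key, diameter 18 mm, at the hook end of the force gauge's upward face, 6 mm above that face, top 78 mm over the table. The two small oblong keys 29 mm or more beyond are not it. It goes 4.5 mm straight down (2 N to start, 4.3 N at the bottom) and springs back.
- zero_key (a joint): Travel of the zero key: 0 up, 0.0045 m fully pressed. It registers beyond 0.003 m.
- carriage: Sliding carriage of the tester with its bail handle and pointer: metal block 44 x 76 mm, top at 62 mm, mass about 0.35 kg. Axes parallel to the rig's. The spring (about 130 N/m, already about 4 N at rest) returns it to its rest stop; about 13 N holds it at 70 mm out. Free stroke 78 mm to a hard stop.
- handle (a point): Centre of the carriage handle's grip bar: black bar 76 mm long across the rig (its y), 14 mm thick along the pull (x), 16 mm high, centre 99 mm over the table; two uprights at its ends, 56 mm clear between, 29 mm free under the bar. Grip from above, fingers closing along the rig's x over the 14 mm; 60 mm are free on both sides at that height.
- pointer_tip (a point): Tip of the flat dark steel pointer fixed to the carriage, over the middle of the rule, 41.5 mm over the table. Its axes are parallel to the rig's.
- marker_tip (a point): Tip of the length marker: dark steel clamp block 14 x 14 x 26 mm with a thumbscrew on the rule's outer edge, stiff, its tip 41.5 mm over the table pointing at the pointer's path. Axes parallel to the rig's. It stands 40 to 70 mm along the rig's -x from the pointer's rest place. Level = both tips at the same x in the rig's frame, tip to tip.
- casting_a: Bystander: cast aluminium housing 100 x 66 mm, 102 mm high, beyond the tester. Origin: centre of its underside.
- casting_b: Bystander: same kind of cast housing, on a black mat to the right. Origin: centre of its underside.
- caliper: Bystander: digital caliper 230 mm long lying flat, 14 mm high, on the robot's side of the tester. Origin: middle of its beam, underside.
- block_case: Bystander: shut wooden gauge block case 120 x 85 x 32 mm. Origin: centre of its underside.
- loupe: Bystander: standing magnifier, diameter 40 mm, 40 mm high. Origin: centre of its underside.
- sample_tray: Bystander: grey open tray 120 x 90 x 28 mm with three steel bushes, beyond the tester. Origin: centre of its underside.

How it is judged:
By the outcome, as a careful person would: the job done as asked, in the order asked, and still so for the second after the job is handed in, while the arm keeps its last pose, push and grip.
It also fails if it takes over 45 s, if anything falls off the work surface, if the arm or the gripper's body presses on something with over 40 N, if the wrist force passes 120 N, or if a joint passes its speed limit or range.

## Working session

There is one attempt and no reset: what is moved stays moved. The work goes in short steps, Python scripts to look and compute and a tool call to move; the robot and the scene stay as the last step left them, time stands still between calls to the robot, and variables do not carry over. Pictures are saved under pics/ and viewed, at most 10 in all, crops included, and the job is handed in when it is done.

Besides the shell and the picture viewer there is one more tool, called after "Request:" as name(argument=value, ...) on one line, values as JSON. apply_moves: Moves the arm, as the interface text tells. Its arguments: {"type":"object","properties":{"rows":{"type":"array","items":{"type":"number"}},"grip":{"type":"number"},"grip_force":{"type":"number"}},"required":["rows"]}

```bash
mkdir -p pics; ls; python3 - <<'E'
from station import ctrl
import cv2, numpy as np
print(ctrl.tip_extent)
for k,v in ctrl.get_obs().items(): print(k,np.round(v,3))
for n in("scene","top","wrist"):
    im,d=ctrl.get_image(n); cv2.imwrite(f"pics/{n}0.png",im); np.save(f"pics/{n}0.npy",d)
    print(n,{k:np.round(v,4).tolist() for k,v in ctrl.camera_model(n).items()})
a=[cv2.imread(f"pics/{n}0.png") for n in("scene","top")]
E
```

```text
pics
0.0726
t 0.0
q [ 1.115  0.053  1.614 -0.     1.476 -0.119]
dq [0.    0.    0.001 0.    0.001 0.002]
effort [ 0.0000e+00 -3.9369e+01 -3.7017e+01 -0.0000e+00  7.0000e-03 -0.0000e+00]
tool_pos [0.206 0.589 0.303]
tool_rot [-5.260e-01 -3.097e+00  3.000e-03]
contact_force [ 0.121 -0.196 -0.249]
wrist_torque [-0.013  0.041  0.022]
grip_force 0.0
opening 0.085
scene {'mtx': [[365.5071, 0.0, 259.5624], [0.0, 365.5071, 191.3482], [0.0, 0.0, 1.0]], 'k1': 0.0346, 'R': [[0.7579, 0.6521, 0.0197], [0.4323, -0.4793, -0.7639], [-0.4887, 0.5874, -0.6451]], 't': [-0.4681, -0.177, 1.2901]}
top {'mtx': [[394.8624, 0.0, 255.8378], [0.0, 394.8624, 192.7072], [0.0, 0.0, 1.0]], 'k1': -0.1144, 'R': [[0.0153, -0.9998, -0.0147], [-0.9888, -0.0129, -0.149], [0.1487, 0.0168, -0.9887]], 't': [0.0098, 0.598, 1.1561]}
wrist {'mtx': [[313.2535, 0.0, 254.7795], [0.0, 313.2535, 191.3916], [0.0, 0.0, 1.0]], 'k1': -0.0513, 'tool_from_camera': [[-0.0003, -0.9635, -0.2676, 0.0673], [1.0, -0.0002, -0.0003, -0.0004], [0.0003, -0.2676, 0.9635, -0.0695], [0.0, 0.0, 0.0, 1.0]]}
```

View pics/top0.png

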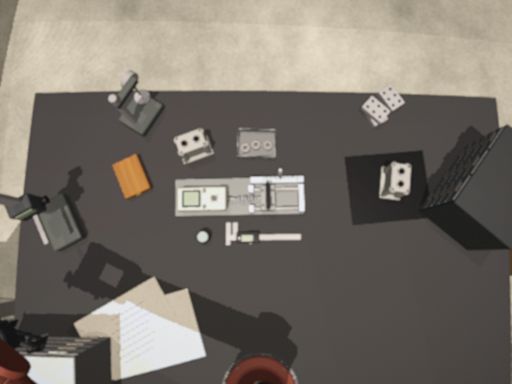

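View pics/scene0.png

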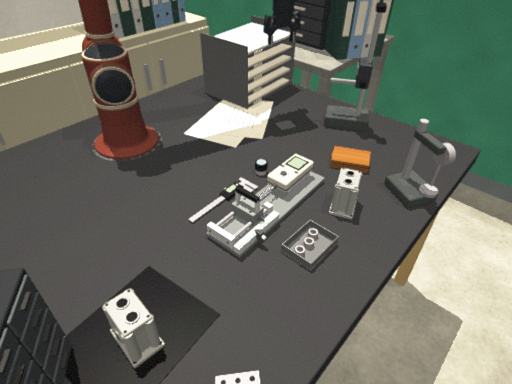

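The top view shows the tester at about (175-305, 177-216), with the gauge on the left (rig +x is roughly world +y), the handle bar at about (268,195) and the marker at about (280,172) on the far edge. The scene view agrees with this. I'll zoom in next.

```bash
cat > h.py <<'E'
from station import ctrl
import cv2, numpy as np
from scipy.spatial.transform import Rotation as Ro
def cam(n,obs=None):
    m=ctrl.camera_model(n)
    if n=="wrist":
        T=np.eye(4); T[:3,:3]=Ro.from_rotvec(obs["tool_rot"]).as_matrix(); T[:3,3]=obs["tool_pos"]
        W=T@np.array(m["tool_from_camera"]); R=W[:3,:3].T; return m,R,-R@W[:3,3]
    return m,np.array(m["R"]),np.array(m["t"])
def ray(c,uv):
    m,R,t=c; K=np.array(m["mtx"])
    p=(np.array(uv,float)-K[:2,2])/[K[0,0],K[1,1]]; s=p.copy()
    for _ in range(20): s=p/(1+m["k1"]*(s@s))
    return -R.T@t, R.T@np.array([s[0],s[1],1])
def onz(c,uv,z):
    o,d=ray(c,uv); return o+d*(z-o[2])/d[2]
def proj(c,X):
    m,R,t=c; x=R@np.array(X)+t; s=x[:2]/x[2]; s=s*(1+m["k1"]*(s@s)); K=np.array(m["mtx"]); return s*[K[0,0],K[1,1]]+K[:2,2]
E
python3 - <<'E'
from h import *
im=cv2.imread("pics/top0.png")
cv2.imwrite("pics/topc.png",cv2.resize(im[160:230,168:312],None,fx=5.5,fy=5.5,interpolation=cv2.INTER_CUBIC))
c=cam("top")
for uv,z in [((268,195),.107),((214,198),.078),((175,180),.018),((304,177),.036),((280,172),.04)]: print(uv,onz(c,uv,z).round(4))
E
```

```text
(268, 195) [ 0.5823 -0.0179  0.107 ]
(214, 198) [0.5754 0.1413 0.078 ]
(175, 180) [0.639  0.2741 0.018 ]
(304, 177) [ 0.6501 -0.1293  0.036 ]
(280, 172) [ 0.664 -0.055  0.04 ]
```

View pics/topc.png

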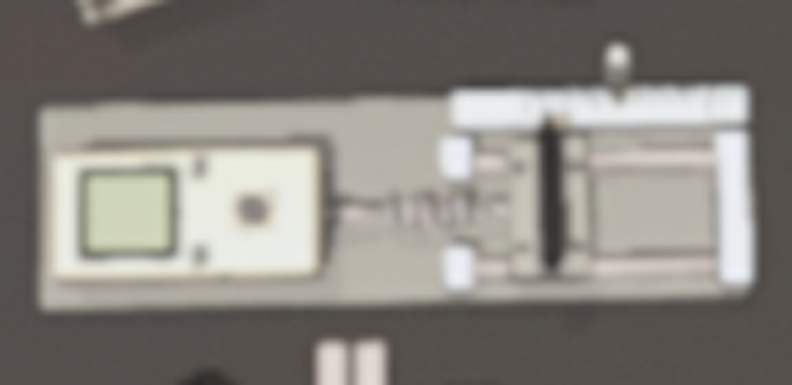

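```bash
cat >> h.py <<'E'
def move(goal,Rg,obs=None):
    """normalised row from the current pose to goal"""
    o=obs or ctrl.get_obs(); R=Ro.from_rotvec(o["tool_rot"])
    s=R.inv().apply(np.array(goal)-o["tool_pos"])/.6; r=(R.inv()*Ro.from_matrix(Rg)).as_rotvec()/(np.pi/2)
    return np.r_[s,r].round(4).tolist()
def down(yaw):  # rig x axis direction yaw in world; tool y along rig x, tool z down
    y=np.array([np.cos(yaw),np.sin(yaw),0]); z=np.array([0,0,-1.]); return np.c_[np.cross(y,z),y,z]
E
python3 - <<'E'
from h import *
c=cam("top")
f=lambda u,v,z:onz(c,(168+u/5.5,160+v/5.5),z)
BL,BR,TL=f(40,308,.018),f(752,298,.018),f(40,106,.018)
print(BL,BR,TL,np.linalg.norm(BL-BR)); d=BL-BR; yaw=np.arctan2(d[1],d[0]); print("yaw",np.degrees(yaw))
a,b=f(551,122,.107),f(551,270,.107); print("bar",a,b,(a+b)/2)
print("key",f(253,210,.078))
print(down(yaw)); print(Ro.from_rotvec(ctrl.get_obs()["tool_rot"]).as_matrix().round(3))
print(move([.56,.07,.30],down(yaw)))
E
```

```text
[0.52539123 0.26804581 0.018     ] [ 0.53682922 -0.13316195  0.018     ] [0.6413703  0.27330347 0.018     ] 0.401370766737757
yaw 91.63299694189271
bar [ 0.61973859 -0.01802545  0.107     ] [ 0.54149362 -0.01885904  0.107     ] [ 0.5806161  -0.01844224  0.107     ]
key [0.57484738 0.14126466 0.078     ]
[[-0.99959387 -0.02849731  0.        ]
 [-0.02849731  0.99959387  0.        ]
 [-0.          0.         -1.        ]]
[[-0.944  0.33  -0.001]
 [ 0.33   0.944 -0.001]
 [ 0.    -0.002 -1.   ]]
[-0.8424, -0.6225, 0.0058, -0.001, -0.0003, -0.2326]
```

Request:
apply_moves(rows=[-0.8424, -0.6225, 0.0058, -0.001, 0, -0.2326, -0.8424, -0.6225, 0.0058, -0.001, 0, -0.2326, -0.8424, -0.6225, 0.0058, -0.001, 0, -0.2326, -0.8424, -0.6225, 0.0058, -0.001, 0, -0.2326, -0.8424, -0.6225, 0.0058, -0.001, 0, -0.2326, -0.8424, -0.6225, 0.0058, -0.001, 0, -0.2326, -0.8424, -0.6225, 0.0058, -0.001, 0, -0.2326, -0.8424, -0.6225, 0.0058, -0.001, 0, -0.2326, -0.8424, -0.6225, 0.0058, -0.001, 0, -0.2326, -0.8424, -0.6225, 0.0058, -0.001, 0, -0.2326, -0.8424, -0.6225, 0.0058, -0.001, 0, -0.2326, -0.8424, -0.6225, 0.0058, -0.001, 0, -0.2326, -0.8424, -0.6225, 0.0058, -0.001, 0, -0.2326, -0.8424, -0.6225, 0.0058, -0.001, 0, -0.2326, -0.8424, -0.6225, 0.0058, -0.001, 0, -0.2326, -0.8424, -0.6225, 0.0058, -0.001, 0, -0.2326], grip=0, grip_force=40)

```text
t: 1.75
tool_pos: [0.5596, 0.0711, 0.3001]
tool_rot: [0.046, -3.141, -0.003]
contact_force: [-0.4, -0.3, 0.4]
opening: 0.0
grip_force: 0.0
```

```bash
python3 - <<'E'
from h import *
o=ctrl.get_obs(); np.save("pics/o1.npy",np.r_[o["tool_pos"],o["tool_rot"]])
im,d=ctrl.get_image("wrist"); cv2.imwrite("pics/w1.png",im); np.save("pics/w1.npy",d)
cv2.imwrite("pics/w1b.png",cv2.resize(im,(800,600),interpolation=cv2.INTER_CUBIC))
print(o["t"],o["tool_pos"],o["opening"],ctrl.tip_extent,o["contact_force"])
E
```

```text
1.75 [0.55956748 0.07114664 0.30010231] 2.0237365866222548e-05 0.0726 [-0.4471434  -0.34301417  0.37041606]
```

View pics/w1b.png

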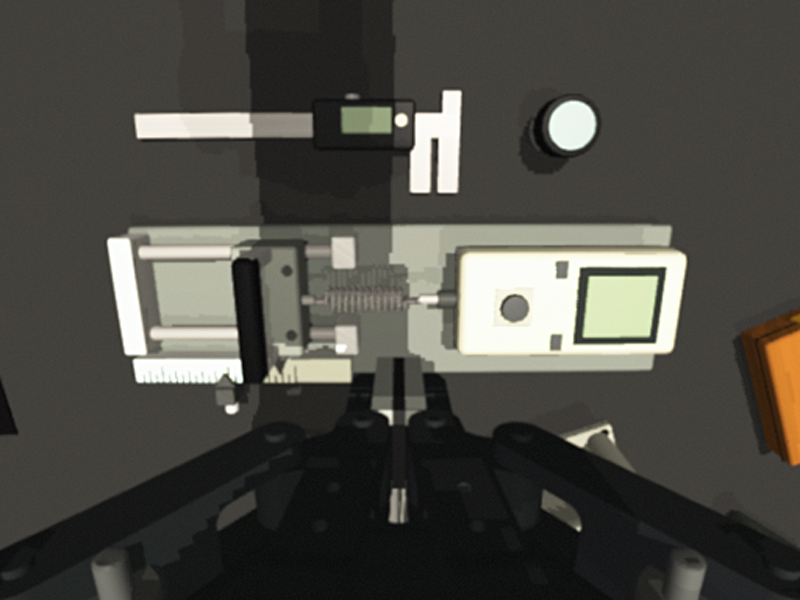

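The wrist view, at 800 px scale, shows the key at (514,307), the handle bar at about x 235-265 and y 258-382, the pointer near (277,368) and the marker near (227,385). I'll work out the key position and rig axis from these.

```bash
python3 - <<'E'
from h import *
a=np.load("pics/o1.npy"); c=cam("wrist",dict(tool_pos=a[:3],tool_rot=a[3:]))
im=cv2.imread("pics/w1.png"); 
f=lambda u,v,z:onz(c,((u+.5)/1.5625-.5,(v+.5)/1.5625-.5),z).round(4)
# key by dark blob on pale face
g=cv2.cvtColor(im,cv2.COLOR_BGR2GRAY)[180:215,310:348]
n,l,s,ce=cv2.connectedComponentsWithStats((g<150).astype(np.uint8)); print(s.tolist(),ce.round(1).tolist())
print("key",f(514,307,.078))
L,R=f(131,229,.018),f(670,227,.018); d=R-L; print("base edge",L,R,np.degrees(np.arctan2(d[1],d[0])))
L,R=f(135,383,.036),f(350,383,.036); d=R-L; print("rule edge",L,R,np.degrees(np.arctan2(d[1],d[0])))
L,R=f(463,250,.072),f(683,252,.072); d=R-L; print("gauge",L,R,np.degrees(np.arctan2(d[1],d[0])))
print("bar",f(246,259,.107),f(254,382,.107))
print("pointer",f(277,368,.0415),"marker",f(225,377,.0415))
cv2.imwrite("pics/w1c.png",cv2.resize(im[215:275,80:235],None,fx=5,fy=5,interpolation=cv2.INTER_CUBIC))
E
```

```text
[[0, 0, 38, 35, 1088], [10, 8, 18, 18, 242]] [[18.5, 17.1], [18.7, 16.7]]
key [0.5759 0.1435 0.078 ]
base edge [ 0.5421 -0.1243  0.018 ] [0.5292 0.2683 0.018 ] 91.8819402319644
rule edge [ 0.6559 -0.1252  0.036 ] [0.6502 0.0377 0.036 ] 92.00400709199104
gauge [0.5421 0.1102 0.072 ] [0.5388 0.2487 0.072 ] 91.36491194442544
bar [ 0.5445 -0.0129  0.107 ] [ 0.6178 -0.0122  0.107 ]
pointer [ 0.6374 -0.015   0.0415] marker [ 0.6459 -0.0537  0.0415]
```

View pics/w1c.png

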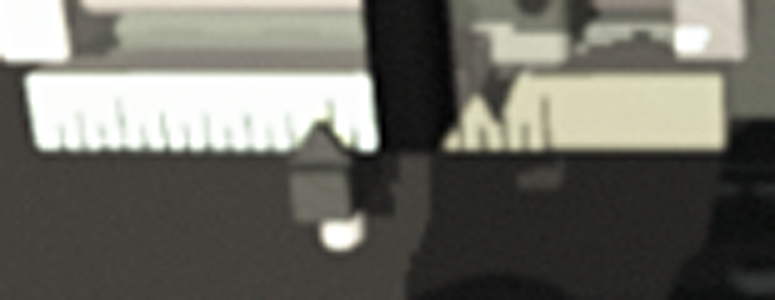

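```bash
python3 - <<'E'
from h import *
print(move([.5755,.1425,.162],down(np.radians(91.8))))
E
```

```text
[-0.0302, 0.1173, 0.2306, 0.0012, -0.0001, -0.0009]
```

Request:
apply_moves(rows=[-0.0302, 0.1173, 0.1, 0.0012, 0, -0.0009, -0.0302, 0.1173, 0.1, 0.0012, 0, -0.0009, -0.0302, 0.1173, 0.2306, 0.0012, 0, -0.0009, -0.0302, 0.1173, 0.2306, 0.0012, 0, -0.0009, -0.0302, 0.1173, 0.2306, 0.0012, 0, -0.0009, -0.0302, 0.1173, 0.2306, 0.0012, 0, -0.0009, -0.0302, 0.1173, 0.2306, 0.0012, 0, -0.0009])

```text
t: 2.5
tool_pos: [0.5776, 0.1419, 0.1652]
tool_rot: [-0.048, 3.136, 0.0]
contact_force: [0.0, -1.0, 0.9]
opening: 0.0002
grip_force: 0.0
```

```bash
python3 - <<'E'
from h import *
o=ctrl.get_obs(); im,d=ctrl.get_image("wrist")
cv2.imwrite("pics/w2.png",im); print(o["tool_pos"],o["contact_force"])
c=cam("wrist",o)
R=Ro.from_rotvec(o["tool_rot"]); print("tip px",proj(c,o["tool_pos"]+R.apply([0,0,.0726])),"key px",proj(c,[.5755,.1425,.078]))
E
```

```text
[0.57761065 0.14193586 0.16520109] [ 0.03131876 -0.95824251  0.94757926]
tip px [255.79332665 245.76160462] key px [256.88988151 229.6980802 ]
```

View pics/w2.png

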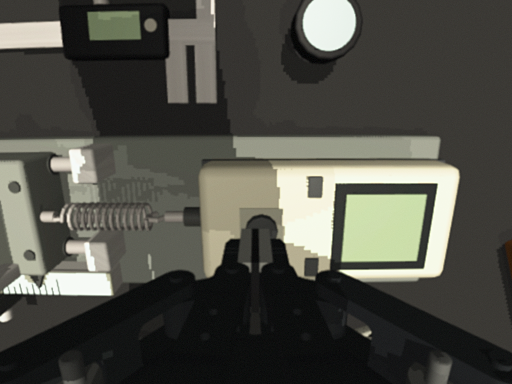

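At the key, its centre is at about (261,231) and the closed fingertips are at about (258,246). The key therefore sits about 2 mm further along +y than estimated. I'll correct for that and descend slowly.

```bash
python3 - <<'E'
from h import *
print(ctrl.get_obs()["tool_pos"]);print(move([.575,.1445,.153],down(np.radians(91.8))))
E
```

```text
[0.57781347 0.14175099 0.16544383]
[0.0047, 0.0047, 0.0207, 0.0001, 0.0035, -0.0008]
```

Request:
apply_moves(rows=[0, 0, 0, 0, 0, 0, 0, 0, 0, 0, 0, 0, 0, 0, 0, 0, 0, 0])

```text
t: 2.85
tool_pos: [0.5766, 0.1413, 0.163]
tool_rot: [-0.047, 3.14, -0.0]
contact_force: [-0.1, 0.2, 0.4]
opening: 0.0002
grip_force: 0.0
```

```bash
python3 - <<'E'
from h import *
o=ctrl.get_obs()
print(o["tool_pos"],o["tool_rot"],o["contact_force"],o["q"],o["dq"]);print(move([.575,.1445,.153],down(np.radians(91.8))))
E
```

```text
[0.57662852 0.14131312 0.16301333] [-4.66796840e-02  3.13968198e+00 -3.56887279e-04] [-0.0527536   0.23562027  0.40398873] [ 1.15157354e-01  1.05384858e-01  1.80266236e+00 -4.05796531e-04
  1.23201241e+00 -1.48523751e+00] [ 0.00134599  0.00600371  0.00717306  0.00037352  0.00052517 -0.00185079]
[0.0026, 0.0054, 0.0167, -0.0002, 0.001, -0.0011]
```

Request:
apply_moves(rows=[0.0015, 0.005, 0.009, 0, 0, 0, 0.0015, 0.005, 0.015, 0, 0, 0, 0.0015, 0.005, 0.0175, 0, 0, 0, 0.0015, 0.005, 0.0175, 0, 0, 0, 0.0015, 0.005, 0.0175, 0, 0, 0, 0.0015, 0.005, 0.0175, 0, 0, 0])

```text
t: 3.45
tool_pos: [0.5754, 0.1444, 0.1517]
tool_rot: [-0.047, 3.141, -0.001]
contact_force: [-1.3, 0.2, 0.4]
opening: 0.0
grip_force: 0.0
```

Request:
apply_moves(rows=[0, 0, 0.0015, 0, 0, 0, 0, 0, 0.0025, 0, 0, 0, 0, 0, 0.0035, 0, 0, 0, 0, 0, 0.005, 0, 0, 0, 0, 0, 0.005, 0, 0, 0, 0, 0, 0.005, 0, 0, 0])

```text
t: 4.05
tool_pos: [0.5754, 0.1444, 0.1489]
tool_rot: [-0.047, 3.141, -0.001]
contact_force: [-0.0, -1.3, 2.9]
opening: -0.0
grip_force: 1.4
```

Request:
apply_moves(rows=[0, 0, 0.0015, 0, 0, 0, 0, 0, 0.003, 0, 0, 0, 0, 0, 0.0045, 0, 0, 0, 0, 0, 0.0055, 0, 0, 0, 0, 0, 0.0055, 0, 0, 0, 0, 0, 0.0055, 0, 0, 0])

```text
t: 4.65
tool_pos: [0.5755, 0.1444, 0.1461]
tool_rot: [-0.047, 3.141, -0.001]
contact_force: [-2.4, -0.9, 6.5]
opening: 0.0
grip_force: 3.4
```

Request:
apply_moves(rows=[0, 0, 0.001, 0, 0, 0, 0, 0, 0.002, 0, 0, 0, 0, 0, 0.002, 0, 0, 0, 0, 0, 0.002, 0, 0, 0])

```text
t: 5.05
tool_pos: [0.5756, 0.1444, 0.146]
tool_rot: [-0.047, 3.141, -0.001]
contact_force: [-4.9, -1.0, 12.8]
opening: -0.0004
grip_force: 6.1
```

The key bottomed out: the force rose to 12.8 N with no further travel. I'll release it and go to a view of the carriage.

Request:
apply_moves(rows=[0, 0, -0.01, 0, 0, 0, 0, 0, -0.03, 0, 0, 0, 0, 0, -0.08, 0, 0, 0, -0.04, -0.09, -0.15, 0, 0, 0, -0.069, -0.16, -0.21, 0, 0, 0, -0.069, -0.16, -0.21, 0, 0, 0, -0.069, -0.16, -0.21, 0, 0, 0, -0.069, -0.16, -0.21, 0, 0, 0, -0.069, -0.16, -0.21, 0, 0, 0, -0.069, -0.16, -0.21, 0, 0, 0])

```text
t: 6.05
tool_pos: [0.6184, 0.0507, 0.2683]
tool_rot: [0.049, -3.138, -0.0]
contact_force: [-0.3, 0.1, -0.3]
opening: 0.0002
grip_force: 0.0
```

```bash
python3 - <<'E'
from h import *
o=ctrl.get_obs(); np.save("pics/o3.npy",np.r_[o["tool_pos"],o["tool_rot"]])
im,d=ctrl.get_image("wrist"); cv2.imwrite("pics/w3.png",im); print(o["t"],o["tool_pos"],o["contact_force"])
c=cam("wrist",o); p=proj(c,[.6374,-.015,.0415]); print(p)
u,v=p.astype(int); y0,x0=max(v-85,0),max(u-110,0); print(x0,y0)
cv2.imwrite("pics/w3c.png",cv2.resize(im[y0:y0+150,x0:x0+200],None,fx=4,fy=4,interpolation=cv2.INTER_CUBIC))
E
```

```text
6.05 [0.61844318 0.05073993 0.26828719] [-0.25185838  0.1281904  -0.28615518]
[188.15662358 194.05659886]
78 109
```

View pics/w3c.png

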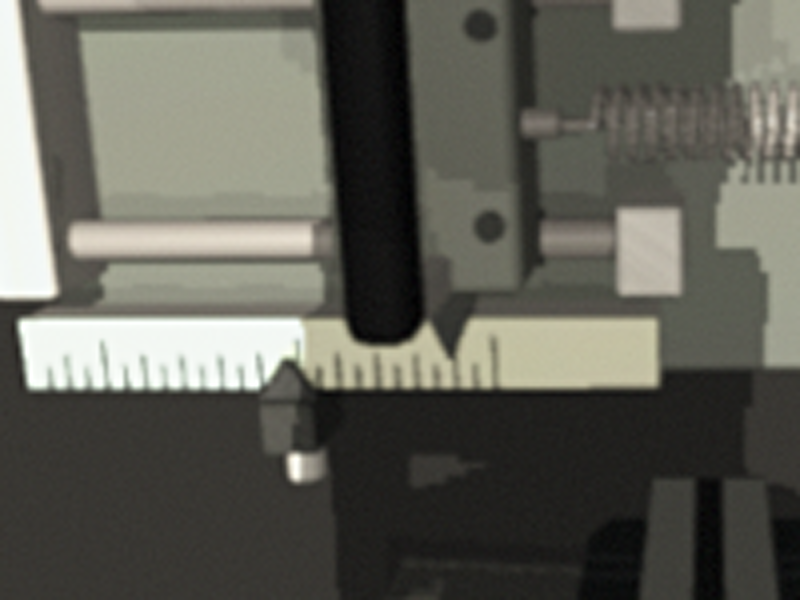

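The pointer tip is at crop (453,357) and the marker tip at crop (288,360). The spacing follows from those two points.

```bash
python3 - <<'E'
from h import *
a=np.load("pics/o3.npy"); c=cam("wrist",dict(tool_pos=a[:3],tool_rot=a[3:]))
f=lambda u,v,z:onz(c,(78+(u+.5)/4-.5,109+(v+.5)/4-.5),z)
yaw=np.radians(91.8); ex=np.array([np.cos(yaw),np.sin(yaw),0])
P,M=f(453,357,.0415),f(288,360,.0415); print("P",P,"M",M,"d",(P-M)@ex)
L,R=f(25,389,.036),f(659,389,.036); print(L,R,np.degrees(np.arctan2(*(R-L)[[1,0]])))
b=f(383,343,.107); print("bar end",b, f(340,100,.107),f(406,100,.107))
# tick pitch check
print("ticks", [f(u,380,.036)@ex for u in (50,260,495)])
E
```

```text
P [ 0.64124725 -0.01239985  0.0415    ] M [ 0.64333691 -0.05363753  0.0415    ] d 0.04128297337570313
[ 0.65507622 -0.12474672  0.036     ] [0.64973168 0.03854989 0.036     ] 91.87456575297097
bar end [ 0.61899086 -0.01246554  0.107     ] [ 0.57291288 -0.01874479  0.107     ] [ 0.57259707 -0.00658454  0.107     ]
ticks [np.float64(-0.13827223125157953), np.float64(-0.0834579405972958), np.float64(-0.023374442073548912)]
```

```bash
python3 - <<'E'
from h import *
o=ctrl.get_obs();print(o["tool_pos"]);print(move([.581,-.0125,.153],down(np.radians(91.8))))
E
```

```text
[0.61858444 0.05069472 0.26855105]
[0.0654, -0.1033, 0.1927, 0.0, -0.0016, -0.0001]
```

Request:
apply_moves(rows=[0.0654, -0.1033, 0, 0, 0, 0, 0.0654, -0.1033, 0.02, 0, 0, 0, 0.0654, -0.1033, 0.05, 0, 0, 0, 0.0654, -0.1033, 0.1, 0, 0, 0, 0.0654, -0.1033, 0.15, 0, 0, 0, 0.0654, -0.1033, 0.18, 0, 0, 0, 0.0654, -0.1033, 0.192, 0, 0, 0, 0.0654, -0.1033, 0.192, 0, 0, 0, 0.0654, -0.1033, 0.192, 0, 0, 0, 0.0654, -0.1033, 0.192, 0, 0, 0], grip=1, grip_force=60)

```text
t: 7.1
tool_pos: [0.5831, -0.0134, 0.1567]
tool_rot: [-0.047, 3.138, -0.001]
contact_force: [0.1, 0.5, -0.1]
opening: 0.0857
grip_force: 0.0
```

```bash
python3 - <<'E'
from h import *
o=ctrl.get_obs(); im,d=ctrl.get_image("wrist"); cv2.imwrite("pics/w4.png",im); np.save("pics/o4.npy",np.r_[o["tool_pos"],o["tool_rot"]]); print(o["t"],o["tool_pos"],o["tool_rot"],o["contact_force"],o["opening"])
E
```

```text
7.1 [ 0.58312551 -0.01343352  0.15672965] [-4.74428983e-02  3.13817829e+00 -1.25902169e-03] [ 0.07874977  0.536502   -0.11960716] 0.08565422073803947
```

View pics/w4.png

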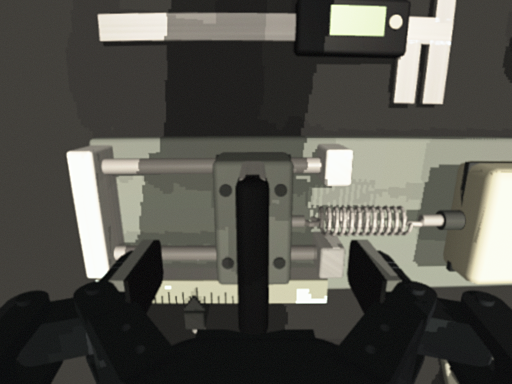

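The gripper straddles the bar: the bar is at col 253, the fingers are centred at 256, and the marker tip is at (193,298). I'll close on it.

Request:
apply_moves(rows=[0, 0, 0, 0, 0, 0, 0, 0, 0, 0, 0, 0, 0, 0, 0, 0, 0, 0, 0, 0, 0, 0, 0, 0, 0, 0, 0, 0, 0, 0, 0, 0, 0, 0, 0, 0, 0, 0, 0, 0, 0, 0, 0, 0, 0, 0, 0, 0, 0, 0, 0, 0, 0, 0, 0, 0, 0, 0, 0, 0], grip=0, grip_force=60)

```text
t: 8.15
tool_pos: [0.5822, -0.0143, 0.1553]
tool_rot: [-0.047, 3.141, -0.003]
contact_force: [-0.7, -5.3, 0.8]
opening: 0.013
grip_force: 59.8
```

```bash
python3 - <<'E'
from h import *
o=ctrl.get_obs(); np.save("pics/o5.npy",np.r_[o["tool_pos"],o["tool_rot"]])
im,d=ctrl.get_image("wrist"); cv2.imwrite("pics/w5.png",im); c=cam("wrist",o)
for k in("t","tool_pos","tool_rot","contact_force","opening","grip_force"):print(k,o[k])
b=onz(c,(0,0),.107)
g=cv2.cvtColor(im,cv2.COLOR_BGR2GRAY)
def edges(g,r,a,b):
    l=g[r,a:b].astype(float); m=np.where(l<40)[0]; return a+m.min(),a+m.max()
for r in(200,215,230): 
    e=edges(g,r,225,280); print(r,e,onz(c,(sum(e)/2,r),.107)) 
E
```

```text
t 8.15
tool_pos [ 0.58221034 -0.01431531  0.15525477]
tool_rot [-0.04723249  3.14108361 -0.00341977]
contact_force [-0.72438544 -5.29270503  0.84776779]
opening 0.01295197116666647
grip_force 59.81237053871155
200 (np.int64(238), np.int64(270)) [ 0.55105517 -0.01613948  0.107     ]
215 (np.int64(238), np.int64(270)) [ 0.55730721 -0.01595755  0.107     ]
230 (np.int64(238), np.int64(271)) [ 0.56373249 -0.0155684   0.107     ]
```

The grip holds at 13 mm opening. The gripper presses the carriage slightly against its rest stop, so this is a valid zero reference. I'll pull gradually.

Request:
apply_moves(rows=[0, -0.005, 0, 0, 0, 0, 0, -0.01, 0, 0, 0, 0, 0, -0.015, 0, 0, 0, 0, 0, -0.02, 0, 0, 0, 0, 0, -0.025, 0, 0, 0, 0, 0, -0.03, 0, 0, 0, 0, 0, -0.035, 0, 0, 0, 0, 0, -0.04, 0, 0, 0, 0, 0, -0.045, 0, 0, 0, 0, 0, -0.05, 0, 0, 0, 0, 0, -0.055, 0, 0, 0, 0, 0, -0.06, 0, 0, 0, 0, 0, -0.06, 0, 0, 0, 0, 0, -0.06, 0, 0, 0, 0, 0, -0.06, 0, 0, 0, 0])

```text
t: 9.7
tool_pos: [0.5833, -0.0474, 0.1552]
tool_rot: [-0.048, 3.141, 0.007]
contact_force: [-1.3, 6.8, 3.6]
opening: 0.0128
grip_force: 60.1
```

```bash
cat > m.py <<'E'
from h import *
import sys
o=ctrl.get_obs(); a=np.load("pics/o5.npy"); yaw=np.radians(91.85); ex=np.array([np.cos(yaw),np.sin(yaw),0]); ey=np.array([-ex[1],ex[0],0])
d=o["tool_pos"]-a[:3]; print("t",o["t"],"out",-d@ex*1e3,"lat",d@ey*1e3,"dz",d[2]*1e3,"drot",(Ro.from_rotvec(a[3:]).inv()*Ro.from_rotvec(o["tool_rot"])).as_rotvec(degrees=True).round(2),o["contact_force"].round(1),o["opening"],o["grip_force"])
n=sys.argv[1]; np.save(f"pics/o{n}.npy",np.r_[o["tool_pos"],o["tool_rot"]])
for k in("wrist","scene","top"): cv2.imwrite(f"pics/{k}{n}.png",ctrl.get_image(k)[0])
E
python3 m.py 6; python3 - <<'E'
import cv2,numpy as np
w=cv2.imread("pics/wrist6.png"); s=cv2.imread("pics/scene6.png"); t=cv2.imread("pics/top6.png")
A=cv2.resize(w[230:350,120:320],(800,480)[:2] if 0 else (500,300),interpolation=cv2.INTER_CUBIC)
B=cv2.resize(s[185:260,200:300],(400,300),interpolation=cv2.INTER_CUBIC)
C=cv2.resize(t[160:220,240:320],(400,300),interpolation=cv2.INTER_CUBIC)
out=np.zeros((600,800,3),np.uint8); out[:300,:500]=A; out[300:,:400]=B; out[300:,400:]=C; cv2.imwrite("pics/m6.png",out)
E
```

```text
t 9.7 out 33.138726895619165 lat -0.03782419968957292 dz -0.00702447540679163 drot [-0.38 -0.02 -0.01] [-1.3  6.8  3.6] 0.012801613740687542 60.06921172142029
```

View pics/m6.png

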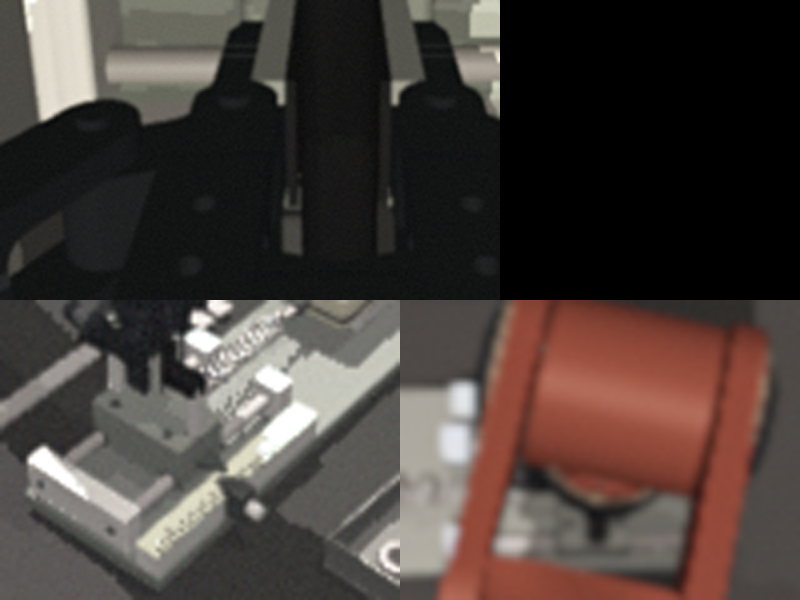

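The scene view shows the pointer tip just short of the marker tip, at about (225,472) against (222,478) in the mosaic. The arm blocks the other two cameras. I'll go most of the remaining way and check for grip slip in the wrist view.

Request:
apply_moves(rows=[0, -0.003, 0, 0, 0, 0, 0, -0.006, 0, 0, 0, 0, 0, -0.009, 0, 0, 0, 0, 0, -0.0105, 0, 0, 0, 0, 0, -0.0105, 0, 0, 0, 0, 0, -0.0105, 0, 0, 0, 0, 0, -0.0105, 0, 0, 0, 0])

```text
t: 10.55
tool_pos: [0.5835, -0.0534, 0.1553]
tool_rot: [-0.048, 3.141, 0.008]
contact_force: [-1.1, 8.8, 4.2]
opening: 0.0129
grip_force: 60.1
```

```bash
python3 m.py 7; python3 - <<'E'
from h import *
def match(A,B,u,v,h=9,s=14):
    T=A[v-h:v+h+1,u-h:u+h+1]; S=B[v-s-h:v+s+h+1,u-s-h:u+s+h+1]
    r=cv2.matchTemplate(S,T,cv2.TM_CCOEFF_NORMED); _,m,_,(x,y)=cv2.minMaxLoc(r)
    q=lambda a,b,c:(a-c)/(2*(a-2*b+c)) if 0 else .5*(a-c)/(a-2*b+c)
    try: return x-s+q(r[y,x-1],r[y,x],r[y,x+1]),y-s+q(r[y-1,x],r[y,x],r[y+1,x]),round(float(m),3)
    except IndexError: return x-s,y-s,m
W=[cv2.imread(f"pics/{n}.png",0) for n in("w5","wrist6","wrist7")]
for uv in((225,189),(281,190),(217,157),(291,157)): print(uv,[np.round(match(W[0],w,*uv),2).tolist() for w in W[1:]])
s=cv2.imread("pics/scene7.png"); cv2.imwrite("pics/s7c.png",cv2.resize(s[205:250,225:285],(800,600),interpolation=cv2.INTER_CUBIC))
E
```

```text
t 10.55 out 39.09602456339585 lat -0.04616886122242657 dz 0.0005168224858631554 drot [-0.42 -0.02 -0.02] [-1.1  8.8  4.2] 0.01294871324820426 60.08527100086212
(225, 189) [[-0.08, -0.03, 1.0], [-0.09, -0.03, 1.0]]
(281, 190) [[0.19, -0.04, 0.99], [0.21, -0.06, 0.98]]
(217, 157) [[-0.24, 0.17, 0.99], [-0.3, 0.19, 0.98]]
(291, 157) [[-0.36, 0.14, 0.98], [-0.38, 0.17, 0.98]]
```

View pics/s7c.png

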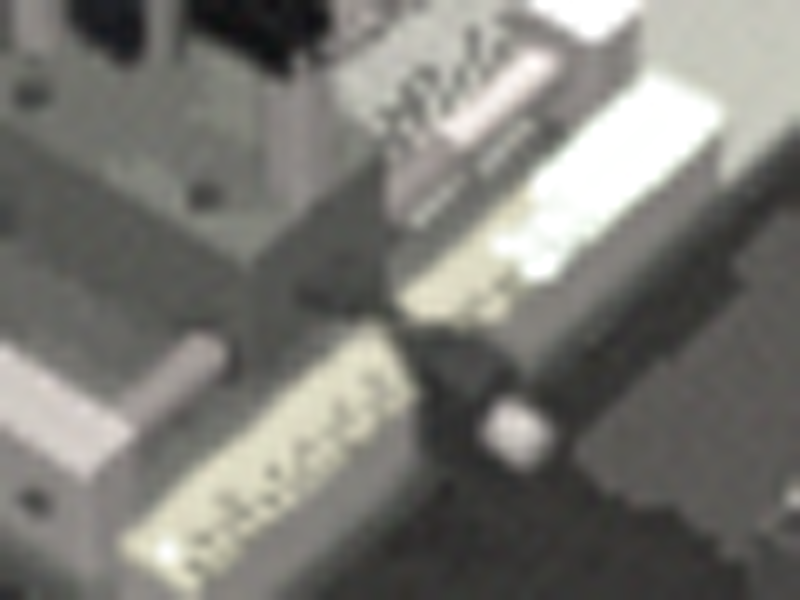

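Grip slip is negligible, with image shifts under about 0.3 px. In the scene view the two tips nearly meet, at about (390,315) and (405,325). I'll refine the tip spacing numerically from the rest picture.

```bash
python3 - <<'E'
from h import *
g=cv2.imread("pics/w3.png",0).astype(float)
print("pointer rows"); 
for r in range(189,200): print(r,g[r,180:204].astype(int).tolist())
print("marker rows")
for r in range(196,212): print(r,g[r,138:164].astype(int).tolist())
E
```

```text
pointer rows
189 [8, 1, 14, 55, 104, 103, 63, 52, 51, 53, 53, 52, 48, 54, 92, 155, 182, 187, 183, 183, 185, 186, 184, 184]
190 [9, 5, 33, 98, 154, 141, 85, 53, 49, 51, 51, 51, 49, 67, 126, 176, 194, 194, 192, 192, 193, 192, 192, 192]
191 [7, 26, 78, 150, 184, 172, 120, 63, 49, 51, 51, 50, 51, 83, 151, 188, 193, 191, 190, 190, 188, 186, 189, 190]
192 [17, 63, 128, 175, 192, 187, 146, 83, 50, 52, 51, 48, 53, 103, 165, 189, 191, 188, 188, 188, 175, 174, 185, 191]
193 [61, 117, 166, 189, 192, 191, 171, 120, 63, 50, 50, 46, 73, 143, 183, 190, 190, 188, 191, 183, 162, 148, 171, 188]
194 [130, 162, 187, 191, 190, 191, 184, 145, 83, 51, 49, 51, 95, 161, 190, 189, 190, 189, 190, 186, 153, 129, 162, 186]
195 [184, 187, 190, 189, 189, 190, 189, 171, 117, 61, 41, 58, 116, 172, 189, 191, 190, 189, 189, 187, 156, 123, 158, 186]
196 [191, 186, 185, 187, 189, 188, 189, 185, 149, 89, 48, 65, 130, 178, 190, 189, 191, 189, 190, 188, 158, 118, 154, 186]
197 [185, 167, 166, 185, 190, 188, 190, 192, 180, 127, 62, 82, 149, 184, 191, 189, 189, 188, 191, 190, 173, 130, 155, 187]
198 [181, 146, 148, 181, 190,
[... 1488 characters left out ...]
 52, 81, 92, 107, 158, 168, 152, 120, 125]
206 [93, 127, 147, 147, 137, 75, 71, 91, 97, 96, 94, 91, 92, 93, 86, 59, 43, 36, 42, 38, 44, 72, 74, 67, 51, 54]
207 [48, 54, 58, 57, 64, 69, 86, 96, 98, 96, 93, 91, 88, 87, 81, 55, 46, 39, 33, 20, 14, 13, 13, 16, 14, 20]
208 [52, 50, 49, 48, 56, 75, 77, 82, 81, 79, 80, 76, 77, 73, 69, 46, 39, 40, 36, 24, 20, 20, 19, 18, 19, 23]
209 [53, 53, 53, 52, 54, 62, 61, 61, 59, 60, 61, 62, 60, 57, 48, 33, 34, 32, 29, 20, 20, 20, 19, 17, 25, 25]
210 [54, 53, 55, 54, 56, 74, 76, 76, 74, 79, 77, 77, 79, 71, 49, 42, 40, 32, 23, 21, 21, 21, 21, 19, 19, 26]
211 [54, 52, 54, 54, 59, 83, 91, 90, 89, 87, 89, 90, 94, 85, 58, 50, 50, 43, 28, 21, 23, 21, 21, 22, 18, 23]
```

Request:
apply_moves(rows=[0, -0.001, 0, 0, 0, 0, 0, -0.002, 0, 0, 0, 0, 0, -0.003, 0, 0, 0, 0, 0, -0.0036, 0, 0, 0, 0, 0, -0.0041, 0, 0, 0, 0, 0, -0.0043, 0, 0, 0, 0, 0, -0.0043, 0, 0, 0, 0, 0, -0.0043, 0, 0, 0, 0, 0, -0.0043, 0, 0, 0, 0, 0, -0.0043, 0, 0, 0, 0, 0, -0.0043, 0, 0, 0, 0])

```text
t: 11.8
tool_pos: [0.5836, -0.0557, 0.1553]
tool_rot: [-0.048, 3.141, 0.009]
contact_force: [-1.0, 8.5, 4.4]
opening: 0.013
grip_force: 60.1
```

```bash
python3 m.py 8; python3 - <<'E'
from h import *
c=cam("scene"); M=np.array([.6433,-.0536,.0415])
print("marker px",proj(c,M), "per 5mm", (proj(c,M+[-.00016,.005,0])-proj(c,M)))
for n in (7,8):
    g=cv2.imread(f"pics/scene{n}.png",0); print(n); 
    for r in range(222,236): print(r,g[r,244:268].tolist())
E
```

```text
t 11.8 out 41.4439959438047 lat -0.07052812614046985 dz 0.013293856714169383 drot [-0.45 -0.02 -0.02] [-1.   8.5  4.4] 0.012959153294246802 60.13401210308075
marker px [253.72161802 229.23500506] per 5mm [ 1.26626929 -1.10435848]
7
222 [130, 121, 96, 85, 82, 84, 83, 84, 84, 86, 82, 102, 111, 110, 117, 130, 176, 215, 235, 237, 248, 248, 254, 249]
223 [121, 94, 83, 85, 81, 83, 81, 81, 84, 85, 92, 111, 115, 115, 138, 176, 207, 226, 255, 255, 255, 246, 237, 235]
224 [89, 84, 82, 84, 84, 79, 71, 74, 80, 84, 112, 116, 118, 138, 189, 213, 216, 216, 224, 225, 246, 252, 255, 193]
225 [87, 84, 84, 82, 78, 76, 74, 78, 78, 79, 115, 123, 147, 191, 213, 216, 216, 214, 200, 179, 240, 255, 218, 135]
226 [84, 83, 84, 70, 71, 72, 71, 75, 74, 78, 117, 162, 209, 219, 219, 215, 209, 206, 160, 160, 167, 148, 132, 128]
227 [83, 83, 83, 66, 59, 61, 71, 66, 67, 75, 118, 198, 217, 217, 216, 207, 178, 185, 200, 153, 133, 129, 128, 127]
228 [84, 84, 84, 79, 75, 70, 73, 65, 81, 77, 81, 140, 198, 204, 201, 172, 164, 199, 188, 140, 129, 128, 129, 126]
229 [81, 81, 81, 83, 92, 99, 115, 118, 145, 130, 96, 101, 113, 
[... 1632 characters left out ...]
 129, 132, 129, 127, 110]
230 [82, 82, 84, 86, 100, 112, 136, 167, 187, 144, 105, 76, 72, 69, 65, 77, 78, 92, 120, 126, 130, 123, 111, 90]
231 [82, 81, 87, 98, 110, 138, 189, 212, 221, 212, 159, 89, 65, 72, 74, 69, 69, 76, 82, 107, 116, 108, 87, 79]
232 [81, 88, 99, 111, 152, 191, 215, 217, 213, 211, 194, 114, 67, 70, 70, 74, 75, 75, 71, 75, 105, 86, 76, 69]
233 [88, 97, 116, 150, 207, 217, 218, 213, 183, 177, 200, 145, 70, 54, 70, 74, 77, 73, 52, 63, 79, 74, 60, 58]
234 [100, 120, 168, 211, 217, 215, 208, 214, 205, 171, 182, 175, 97, 52, 54, 60, 70, 50, 68, 80, 74, 60, 53, 52]
235 [131, 173, 210, 219, 218, 213, 178, 204, 185, 166, 181, 143, 84, 51, 51, 50, 49, 67, 135, 156, 115, 71, 51, 52]
```

Request:
apply_moves(rows=[0, -0.0005, 0, 0, 0, 0, 0, -0.0005, 0, 0, 0, 0, 0, -0.0005, 0, 0, 0, 0, 0, -0.0005, 0, 0, 0, 0, 0, -0.0005, 0, 0, 0, 0, 0, -0.0005, 0, 0, 0, 0])

```text
t: 12.55
tool_pos: [0.5836, -0.056, 0.1552]
tool_rot: [-0.048, 3.141, 0.009]
contact_force: [-1.1, 9.1, 3.5]
opening: 0.0128
grip_force: 60.1
```

```bash
python3 m.py 9; python3 -c "
from station import ctrl
print(ctrl.finish_job())"
```

```text
t 12.55 out 41.73405549915137 lat -0.06860123784569773 dz -0.005481829421671858 drot [-0.45 -0.02 -0.02] [-1.1  9.1  3.5] 0.012839980851797784 60.13522803783417
the job is handed in; nothing more can be done
None
```

The job is handed in, result not reported: the zero key was pressed to its stop and the finger withdrawn, then the carriage was drawn out about 41 mm and held by its handle, against a marker measured 41.0–41.3 mm from rest, so level to within about 0.5 mm by estimate.

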